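# Pin a casting mould and start its crank bolt

### The job

Close up the wax-casting mould: take the register pin with the ribbed round head out of the rack, push it fully home through the pin hole in the end ears of both mould halves, and let go of it. Then start the crank bolt at the mould's other end: turn its crank backward (anticlockwise from above) until you feel the bolt drop as the threads fall into step, then forward one full turn, no tighter, and finish there still gripping the crank's black handle, so that the seam can be checked before tightening. Leave the other pins and everything else on the bench alone.

Things in the scene. Friction and masses are not known exactly. Their poses are not given: they have to be found in the camera images.
- mould: Closed two-part cast aluminium mould on a plywood board (150 x 380 x 12 mm), all fixed. Origin under the board's middle; y runs along the mould: pin ears at its -y end (to y -170 mm), crank bolt ears at its +y end (to +180 mm), both 50 to 56 mm wide, tops 65 mm above the bench. The mould between is 126 mm wide, 172 mm long, 88 mm high, with a pouring ring to 99 mm.
- pin_hole (a point): Centre of the pin hole's mouth, on top of the upper pin ear (mould y = -138 mm, 65 mm above the bench). The vertical hole is 13.6 mm wide with a small chamfer, goes through the upper ear (12 mm) and the lower ear (14 mm, 1 mm below it), open underneath down to the board, 53 mm below the mouth.
- pin: The register pin: steel, vertical in the rack at the start. Origin at the shoulder, on the axis where shank meets head; z up. Head above: ribbed cylinder 22 mm in diameter, 32 mm high. Shank below: 12 mm in diameter, 40 mm long, its end rounded. 70 to 140 g. Fully home, its shoulder rests on the upper ear.
- pin_rack: Wooden pin rack, 175 (x) x 62 (y) x 46 mm high, fixed left or right of the mould. Origin under its middle, x along its length. Three holes, 13.6 mm wide and 43 mm deep, in a row along x, 58 mm apart, the middle one at the centre; each holds one of the three pins (in any order), shoulder on the rack's top.
- wick_pin: Bystander in the rack: pin on the same 12 mm shank with a slim smooth stem 10 mm thick, 55 mm high. Origin at its shoulder. Stays where it is.
- sprue_plug: Bystander in the rack: plug on the same 12 mm shank with a low flared head 38 mm wide, 16 mm high. Origin at its shoulder. Stays where it is.
- bolt_axis (a point): Point on the vertical axis of the crank bolt, 69 mm above the bench, on the raised ring round the bolt on the upper ear (mould y = +148 mm).
- crank_grip: The crank's black handle: an upright sleeve 20 mm in diameter, 50 mm high, free to spin on its spindle, 50 mm from the bolt's axis. Origin at its middle, 140 to 143 mm above the bench at the start. The crank arm's top is 27 mm, the bolt's 38 mm hub 25 mm below it. It circles, rises and falls with the bolt. At the start it points 60 degrees (+-20) anticlockwise from the mould's +x.
- bolt (a joint): Turn of bolt and crank, rad; grows as it turns forward (clockwise from above, screwing in), falls as it turns backward. Starts between -0.3 and 0.3. The threads fall into step at a reading between -1 and -2.5, different each time and not to be seen. It turns lightly (0.03 N m) and stays where it is left.
- bolt_lift (a joint): Height of the bolt (0.46 kg, captive, rests on its thread by weight), m. Right-hand thread, pitch 6 mm. Starts at 0 to -0.0025; turned backward it climbs 6 mm a turn to about 0, then drops at once to about -0.006 unless the handle is held up (a tight grip does that). From there forward screws it in 6 mm a turn, with some 0.5 mm of play; further backward it climbs again.
- elephant: Bystander: small cream wax elephant, loose, about 100 mm long and 85 mm high, standing on the side of the mould that the rack is not on. Origin under its middle. Stays where it is.
- candle: Bystander: plum-coloured pillar candle, 54 mm in diameter, 79 mm high, loose, beyond the mould. Origin under it. Stays where it is.
- wax_pyramid: Bystander: yellow wax pyramid, 75 mm wide, 80 mm high, loose, beyond the mould. Origin under it. Stays where it is.
- wick_spool: Bystander: wooden wick spool, 52 mm in diameter, 46 mm high, loose, on the robot's side of the mould. Origin under it. Stays where it is.
- modelling_knife: Bystander: modelling knife lying on the bench, 165 mm long, on the robot's side of the mould. Origin under its middle. Stays where it is.
- brush_jar: Bystander: glass jar of brushes, 68 mm in diameter, 175 mm high, loose, at the right. Origin under it. Stays where it is.

How it is judged:
By the outcome, as a careful person would: the job done as asked, in the order asked, and still so for the second after the job is handed in, while the arm keeps its last pose, push and grip.
It also fails if it takes over 72 s, if anything falls off the work surface, if the arm or the gripper's body presses on something with over 40 N, if the wrist force passes 120 N, or if a joint passes its speed limit or range.

### The arm

A 7-joint arm with a two-finger parallel gripper is mounted at the origin on the work surface. World frame = base frame: x ahead of the robot, y to its left, z up, the work surface at z = 0. Lengths are in m, angles in rad, forces in N, time in s.
With the tool pointing down it reaches from about 0.4 to 0.85 m from the base axis. Payload 10.4 kg.
Tool frame: the origin (TCP) lies midway between the tips of the shut fingers; the grasp point (between the pads) lies 19 mm behind it; z points along the fingers, y is the line along which they close (so a half turn about z gives the same grasp; the last joint's range is limited). The gripper opens to 85 mm and grips with 20 to 120 N. Pads are 22 mm wide; open, the fingers measure 114 mm over their backs; the gripper's body (76 mm by 85 mm) begins 54 mm behind the grasp point. The pads swing forward as they close: fully open they stand 13 mm farther back than shut.
Start: joints at [-1.217, 0.332, -0.065, 1.46, 0.022, 1.35, -0.088], TCP at [0.23, 0.581, 0.231] pointing down, gripper open.
Joint ranges: [-2.6, 2.6], [-0.5, 2.12], [-1.47, 1.34], [0.16, 2.42], [-1.27, 4.41], [0.06, 2.06], [-2.6, 2.6]. Speed limits (rad/s): [2.22, 2.22, 2.79, 2.79, 3.14, 3.14, 3.14].

### API

Orientations are given as a unit quaternion [x, y, z, w].
In Python, from workcell import monitor, eyes, manip gives the robot as it stands.
- The arm moves only by the tool send_rows, never from a script. Its arguments are lists of equal length, an entry for each row: "offset": the shift along the tool's x, y, z in mm, a list of three; "roll": the turn about the tool's z in rad. In form: {"offset": [[tx, ty, tz], ...], "roll": [roll, ...]}. A call has exactly 5 rows; each row is the pose to reach, as a shift and turn from the pose commanded when the call began, along the tool's axes at that moment; what a row does not reach only later rows make up. A row lasts 1/12 s, in which the tool goes at most 41.7 mm and 7.16 degrees, less where a joint would pass 70% of its speed; a pose out of reach is approached as far as the arm can. A call with a gripper value outside its range is refused whole. "jaw" is the opening, from 0 (shut) to 1 (fully open), set as the call begins (left out, the last holds). The fingers move at their own pace and stop on an object; "newtons" is the grip in N (left out, the last holds). Time passes only in rows, so rows that repeat a pose let the fingers close, or fill a call up. It gives the time, the measured TCP pose, the force and the opening at its end, in the units of the state.
- monitor.get_obs(): the state, without advancing time (a new reading comes with each control period).
- eyes.camera(name): name is "scene" or "top" or "wrist"; returns (picture, depth): 480x640x3 uint8, blue, green, red; 480x640 float32, m along the optical axis (not along the pixel's ray), 0 where there is no reading.
- eyes.camera_params(name): a dict with "fovy" (degrees; the focal length in pixels is half the picture's height over the tangent of half this angle, whatever the lens; pixels are square), "cx", "cy" (the principal point, pixels), "k1" (the pictures are not rectified: a ray, as slopes to the right and down, at radius r is drawn at 1 + k1 r^2 times it, then the intrinsics apply), "R" (3x3) and "t" (3): a world point X has camera coordinates R X + t. Camera axes: x right, y down, z forward; pixel columns grow to the right and rows downward; lengths in m; the calibration is good to about 2 mm. A picture is of the moment at which its call begins: read the wrist's pose just before it. camera_params takes no time and is no camera call; for the wrist camera it gives the pose at the moment of the call.
- manip.hand_in(): hands the job in, once; it reports no verdict.
The state is a dict: "clock": time; "joint_pos": joint angles; "joint_velocities": joint speeds; "tau": joint torques, N m; "position": TCP position; "ee_rot": TCP orientation; "ft_force": force on the tool from outside, world axes, zero at the start; "torque": the same for the moment, N m; "grip_width": opening from 0.0 (shut) to 1.0 (fully open).
Only numpy, scipy, OpenCV 4.12 (cv2) and the standard library are available. Lean on these libraries where they do the work, as an engineer would, in place of code of your own. Each camera call takes 0.05 s, during which the arm holds its last target. There are 200 camera calls.

## Working session

There is one attempt and no reset: what is moved stays moved. The work goes in short steps, Python scripts to look and compute and a tool call to move; the robot and the scene stay as the last step left them, time stands still between calls to the robot, and variables do not carry over. Pictures are saved under pics/ and viewed, on a budget of 10 in all, crops included, one or two more only if the job needs it, and the job is handed in when it is done.

Besides the shell and the picture viewer there is one more tool, called after ">>>" as name([rows], argument=value, ...), one row to a line, values as JSON. send_rows: Moves the arm, as the interface text tells. Its arguments: {"type":"object","properties":{"offset":{"type":"array"},"roll":{"type":"array"},"jaw":{"type":"number"},"newtons":{"type":"number"}},"required":["offset","roll"]}

```bash
mkdir -p pics; ls
cat > h.py <<'E'
import numpy as np, cv2
from workcell import monitor, eyes, manip
def ray(p,uv):
    f=240/np.tan(np.radians(p["fovy"])/2)
    K=np.array([[f,0,p["cx"]],[0,f,p["cy"]],[0,0,1.]])
    d=np.array([(uv[0]-p["cx"])/f,(uv[1]-p["cy"])/f]); s=d.copy()
    for _ in range(20): s=d/(1+p["k1"]*(s@s))
    R=np.array(p["R"]);t=np.array(p["t"])
    return -R.T@t, R.T@np.array([s[0],s[1],1])
def onz(p,uv,z):
    o,d=ray(p,uv); return o+d*(z-o[2])/d[2]
def atdepth(p,uv,dep):
    o,d=ray(p,uv); return o+d*dep
def proj(p,X):
    f=240/np.tan(np.radians(p["fovy"])/2)
    c=np.array(p["R"])@np.array(X)+np.array(p["t"]); s=c[:2]/c[2]; s=s*(1+p["k1"]*(s@s))
    return np.array([p["cx"],p["cy"]])+f*s
E
python3 - <<'E'
from h import *
o=monitor.get_obs(); print({k:np.round(v,3) for k,v in o.items()})
for n in ["scene","top","wrist"]:
    p=eyes.camera_params(n); print(n,p)
    im,d=eyes.camera(n); cv2.imwrite(f"pics/{n}0.png",im); np.save(f"{n}0.npy",d)
E
```

```text
pics
{'clock': np.float64(0.0), 'joint_pos': array([-1.217,  0.333, -0.065,  1.461,  0.022,  1.35 , -0.088]), 'joint_velocities': array([-0.001,  0.   ,  0.002,  0.002, -0.001,  0.001,  0.   ]), 'tau': array([ 1.0000e-03, -6.2547e+01,  5.0000e-02, -3.9158e+01,  1.6000e-02,
        1.0000e-02,  0.0000e+00]), 'position': array([0.23 , 0.581, 0.231]), 'ee_rot': array([ 0.187,  0.982, -0.001, -0.   ]), 'ft_force': array([ 0.734, -0.246,  0.105]), 'torque': array([-0.023,  0.021, -0.016]), 'grip_width': np.float64(0.999)}
scene {'fovy': 47.177204415985386, 'cx': 323.2857840032574, 'cy': 237.84528494531867, 'k1': -0.15461298056991954, 'R': array([[ 0.68149695,  0.73181063, -0.00388612],
       [ 0.57157112, -0.53557549, -0.62166337],
       [-0.45702118,  0.4214405 , -0.78327489]]), 't': array([-0.33314841, -0.27999484,  1.6473613 ])}
top {'fovy': 49.308918642416494, 'cx': 312.57853598839716, 'cy': 235.4227084348092, 'k1': -0.0292866080471242, 'R': array([[-0.04592713, -0.99894341, -0.00166195],
       [-0.97750469,  0.04528418, -0.20599494],
       [ 0.20585255, -0.0078362 , -0.97855165]]), 't': array([-0.02253705,  0.56697926,  1.03036181])}
wrist {'fovy': 62.184095335509824, 'cx': 315.2722348210086, 'cy': 233.5823910190837, 'k1': 0.025896913526147786, 'R': array([[ 0.36839961,  0.92966653, -0.00136629],
       [ 0.89742949, -0.35524058,  0.26158065],
       [ 0.24269742, -0.09759235, -0.96518065]]), 't': array([-0.6241452 , -0.03338489,  0.37733656])}
```

View pics/top0.png

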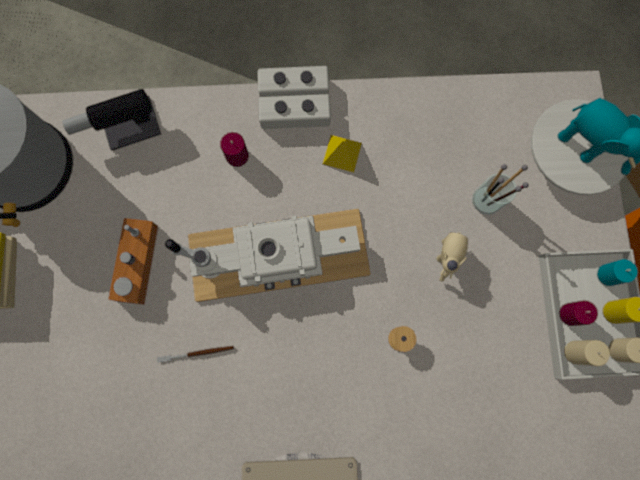

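View pics/scene0.png

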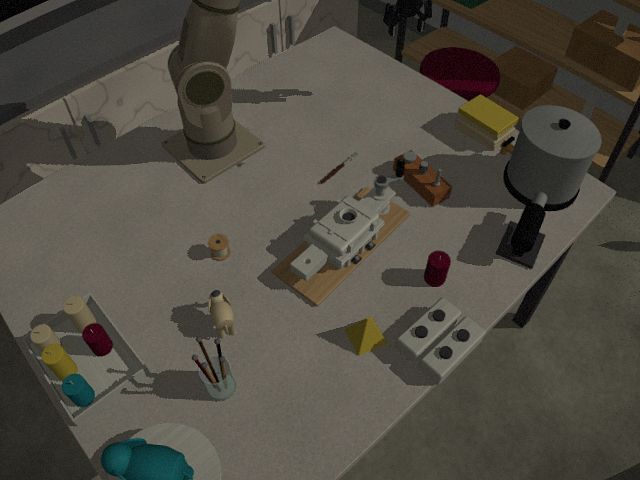

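Top view: crank hub at (203,257), black handle (173,245), pin hole (341,240). The rack is at left, with pins at about (130,230), (126,257) and (122,288). Next I'll zoom in on the details.

Run:
```python
from h import *
a=cv2.imread("pics/top0.png")[195:315,95:385]; b=cv2.imread("pics/scene0.png")[140:310,265:465]
a=cv2.resize(a,None,fx=2.7,fy=2.7,interpolation=3); b=cv2.resize(b,None,fx=1.6,fy=1.6,interpolation=3)
c=np.zeros((600,800,3),np.uint8); c[:a.shape[0],:a.shape[1]]=a[:, :800]; c[325:325+b.shape[0],:b.shape[1]]=b[:275]
w=cv2.resize(cv2.imread("pics/wrist0.png"),(360,270)); c[325:595,400:760]=w
cv2.imwrite("pics/z0.png",c)
```

```text
(no output)
```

View pics/z0.png

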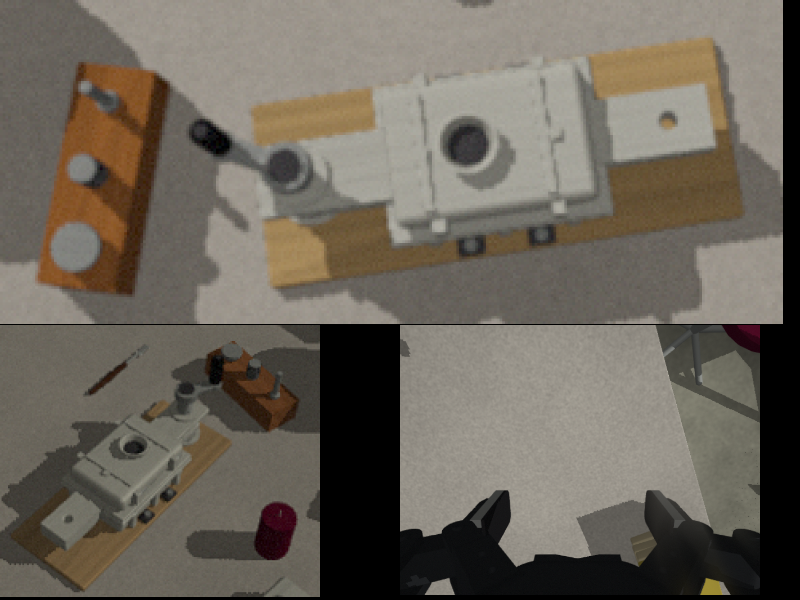

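Run:
```python
from h import *
p=eyes.camera_params("top")
z=lambda x,y:(95+(x+.5)/2.7-.5,195+(y+.5)/2.7-.5)
P=dict(hole=onz(p,z(668,120),.065),pin=onz(p,z(82,169),.078),wick=onz(p,z(87,88),.101),plug=onz(p,z(75,246),.062),handle=onz(p,z(206,133),.167),hub=onz(p,z(287,167),.117),
b1=onz(p,z(713,38),.012),b2=onz(p,z(743,214),.012),b3=onz(p,z(274,286),.012),b4=onz(p,z(250,107),.012))
for k,v in P.items(): print(k,v.round(4))
# mould frame from board
for a,b in (("b2","b3"),("b1","b4")):
    d=P[b]-P[a]; print(np.degrees(np.arctan2(-d[0],d[1])),np.linalg.norm(d))
d=P["hub"]-P["hole"]; print("hub-hole",np.degrees(np.arctan2(-d[0],d[1])),np.linalg.norm(d))
d=P["wick"]-P["plug"]; print("rack",np.degrees(np.arctan2(d[1],d[0])),np.linalg.norm(d[:2]))
print((P["wick"]+P["plug"])/2)
d=P["handle"]-P["hub"]; print("crank",np.degrees(np.arctan2(d[1],d[0])),np.linalg.norm(d[:2]))
dep=np.load("top0.npy"); print([dep[int(v),int(u)] for u,v in [z(84,169),z(690,110),z(208,134),z(287,180)]])
from scipy.spatial.transform import Rotation as R
print(R.from_quat(monitor.get_obs()["ee_rot"]).as_matrix().round(3))
```

```text
hole [ 0.5534 -0.1092  0.065 ]
pin [0.5336 0.3352 0.078 ]
wick [0.5906 0.3249 0.101 ]
plug [0.4775 0.3447 0.062 ]
handle [0.5386 0.2176 0.167 ]
hub [0.5211 0.1719 0.117 ]
b1 [ 0.6304 -0.1532  0.012 ]
b2 [ 0.4853 -0.1678  0.012 ]
b3 [0.4453 0.2045 0.012 ]
b4 [0.5903 0.2238 0.012 ]
6.129977735079555 0.374430677678528
6.062909147496163 0.3791721404261088
hub-hole 6.565995294027849 0.2877180941103172
rack -9.92703465043289 0.11481497180315378
[0.53405194 0.33484393 0.0815    ]
crank 68.99876770296699 0.04893578459583964
[np.float32(1.0601093), np.float32(1.0852901), np.float32(0.9754549), np.float32(1.0187385)]
[[-0.93   0.368 -0.   ]
 [ 0.368  0.93  -0.001]
 [-0.    -0.001 -1.   ]]
```

>>> send_rows([
  [-37,-12,6],
  [-74,-24,12],
  [-111,-36,18],
  [-148,-48,24],
  [-185,-60,30],
], roll=[0,0,0,0,0], jaw=1)

```text
clock: 0.57
position: [0.381, 0.4558, 0.2009]
ee_rot: [0.187, 0.982, -0.0, -0.0]
ft_force: [1.2, -0.5, -0.5]
grip_width: 1.0
```

>>> send_rows([
  [-38,-12,6],
  [-76,-24,12],
  [-114,-36,18],
  [-152,-48,24],
  [-188,-57,30],
], roll=[-0.05,-0.1,-0.15,-0.204,-0.204])

```text
clock: 0.98
position: [0.5353, 0.3329, 0.171]
ee_rot: [0.085, 0.996, -0.0, 0.0]
ft_force: [-0.4, -0.2, 0.7]
grip_width: 0.999
```

>>> send_rows([
  [0,0,0],
  [0,0,0],
  [0,0,0],
  [0,0,0],
  [0,0,0],
], roll=[0,0,0,0,0])

```text
clock: 1.4
position: [0.5327, 0.3365, 0.1715]
ee_rot: [0.085, 0.996, 0.0, -0.0]
ft_force: [-0.5, -0.2, -0.1]
grip_width: 1.006
```

```bash
cat >> h.py <<'E'
from scipy.spatial.transform import Rotation as Ro
def totool(dw,o=None):
    o=o or monitor.get_obs(); return Ro.from_quat(o["ee_rot"]).inv().apply(dw)
E
python3 - <<'E'
from h import *
p=eyes.camera_params("wrist"); im,d=eyes.camera("wrist"); o=monitor.get_obs()
np.save("w1.npy",d); np.save("w1p.npy",p,allow_pickle=True)
for n,X in dict(pin=[.534,.335,.078],wick=[.5906,.3249,.101],plug=[.4775,.3447,.062],tcp=o["position"]).items():
    q=proj(p,X); print(n,q.round(1)); cv2.circle(im,tuple(int(a) for a in q),4,(0,0,255),1)
cv2.imwrite("pics/w1.png",im)
E
```

```text
pin [313.4 240. ]
wick [312.8 343.5]
plug [313.3 143.1]
tcp [315.3 303.7]
```

View pics/w1.png

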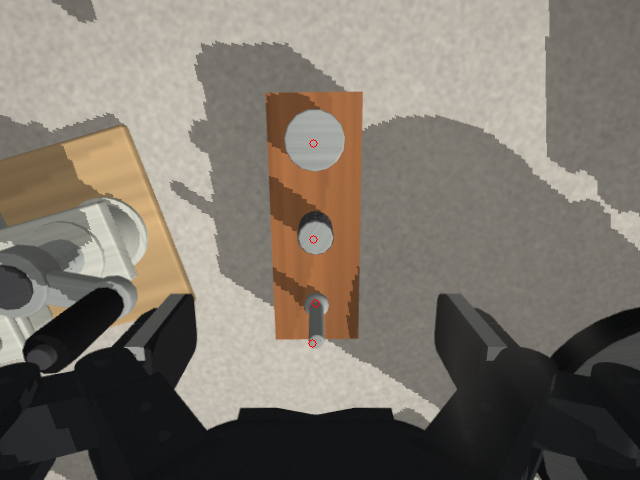

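Wrist view: register pin head top at about (316,237), plug at (315,140), wick stem tip at about (317,341). All are close to my predictions. The handle top is at about (42,356).

Run:
```python
from h import *
p=np.load("w1p.npy",allow_pickle=True).item(); d=np.load("w1.npy")
T=onz(p,(316,237),.078); print(T,onz(p,(315,140),.062),atdepth(p,(316,237),d[237,316]), onz(p,(42,356),.167))
im=cv2.imread("pics/w1.png"); 
o=monitor.get_obs(); print(o["position"], totool(np.array([T[0],T[1],.052])-o["position"])*1000, o["joint_pos"].round(2))
```

```text
[0.53240585 0.33688801 0.078     ] [0.47582389 0.34604481 0.062     ] [0.53274605 0.33683205 0.07676802] [0.53846024 0.22218434 0.167     ]
[0.53289299 0.33631046 0.17155173] [  0.56598039   0.41606706 119.55205348] [-0.72  0.38  0.11  1.53 -0.04  1.23  0.79]
```

>>> send_rows([
  [0,0,35],
  [0.5,0.5,70],
  [0.5,0.5,100],
  [0.5,0.5,119],
  [0.5,0.5,119],
], roll=[0,0,0,0,0])

```text
clock: 1.87
position: [0.5303, 0.3349, 0.0478]
ee_rot: [0.086, 0.996, -0.002, -0.003]
ft_force: [-1.0, -1.3, -0.8]
grip_width: 1.004
```

>>> send_rows([
  [0,0,0],
  [0,0,0],
  [0,0,0],
  [0,0,0],
  [0,0,0],
], roll=[0,0,0,0,0], jaw=0, newtons=50)

```text
clock: 2.28
position: [0.5339, 0.3362, 0.0536]
ee_rot: [0.086, 0.996, 0.001, 0.001]
ft_force: [0.1, -0.2, 0.1]
grip_width: 0.298
```

>>> send_rows([
  [0,0,0],
  [0,0,0],
  [0,0,0],
  [0,0,0],
  [0,0,0],
], roll=[0,0,0,0,0])

```text
clock: 2.7
position: [0.5338, 0.3361, 0.0536]
ee_rot: [0.086, 0.996, 0.001, 0.001]
ft_force: [-0.7, 0.2, 6.2]
grip_width: 0.236
```

>>> send_rows([
  [0,0,-6],
  [0,0,-16],
  [0,0,-30],
  [0,0,-48],
  [0,0,-66],
], roll=[0,0,0,0,0])

```text
clock: 3.12
position: [0.5332, 0.3356, 0.1197]
ee_rot: [0.086, 0.996, -0.0, -0.0]
ft_force: [-0.0, 0.0, -1.7]
grip_width: 0.233
```

>>> send_rows([
  [0,0,-30],
  [0,0,-60],
  [0,0,-90],
  [0,0,-120],
  [0,0,-136],
], roll=[0,0,0,0,0])

```text
clock: 3.53
position: [0.534, 0.3359, 0.2595]
ee_rot: [0.086, 0.996, 0.002, 0.002]
ft_force: [0.2, -0.5, -1.3]
grip_width: 0.241
```

Run:
```python
from h import *
o=monitor.get_obs(); print(o["position"],o["ft_force"],o["grip_width"],o["joint_pos"].round(2))
print(Ro.from_quat(o["ee_rot"]).as_matrix().round(3))
print(totool(np.array([.5534,-.1092,.26])-o["position"],o)*1000)
```

```text
[0.5340188  0.33594884 0.25953301] [ 0.22256279 -0.47959218 -1.29157367] 0.24060137895397904 [-0.72  0.33  0.12  1.41 -0.04  1.4   0.79]
[[-0.985  0.172  0.004]
 [ 0.172  0.985  0.003]
 [-0.003  0.004 -1.   ]]
[ -95.75174784 -435.15743413   -1.71624688]
```

>>> send_rows([
  [-8,-36,0],
  [-17,-76,0],
  [-26,-116,0],
  [-35,-156,0],
  [-43,-195,0],
], roll=[0,0,0,0,0])

```text
clock: 3.95
position: [0.5418, 0.1339, 0.2554]
ee_rot: [0.087, 0.996, 0.0, 0.0]
ft_force: [0.8, 0.3, -0.8]
grip_width: 0.24
```

>>> send_rows([
  [-9,-40,0],
  [-18,-80,0],
  [-27,-120,0],
  [-35,-160,0],
  [-43,-195,0],
], roll=[0,0,0,0,0])

```text
clock: 4.37
position: [0.5503, -0.0663, 0.2556]
ee_rot: [0.087, 0.996, 0.0, 0.001]
ft_force: [-0.1, -0.3, -0.9]
grip_width: 0.234
```

>>> send_rows([
  [-5,-25,0],
  [-10,-45,0],
  [-10,-45,0],
  [-10,-45,0],
  [-10,-45,0],
], roll=[0.12,0.24,0.36,0.48,0.6])

```text
clock: 4.78
position: [0.5528, -0.1099, 0.2552]
ee_rot: [0.38, 0.925, 0.0, 0.0]
ft_force: [0.3, 0.8, -2.0]
grip_width: 0.239
```

>>> send_rows([
  [0,0,0],
  [0,0,0],
  [0,0,0],
  [0,0,0],
  [0,0,0],
], roll=[0.12,0.24,0.36,0.48,0.6])

```text
clock: 5.2
position: [0.5528, -0.1094, 0.2552]
ee_rot: [0.636, 0.772, 0.0, -0.0]
ft_force: [0.3, 0.3, -1.5]
grip_width: 0.242
```

>>> send_rows([
  [0,0,20],
  [0,0,40],
  [0,0,60],
  [0,0,80],
  [0,0,80],
], roll=[0.09,0.09,0.09,0.09,0.09])

```text
clock: 5.62
position: [0.551, -0.1088, 0.1715]
ee_rot: [0.668, 0.744, -0.001, -0.002]
ft_force: [-1.5, 0.7, -1.5]
grip_width: 0.24
```

Run:
```python
from h import *
p=eyes.camera_params("wrist"); im,d=eyes.camera("wrist"); o=monitor.get_obs()
print(o["position"],o["ft_force"],o["grip_width"],o["joint_pos"].round(2))
print(Ro.from_quat(o["ee_rot"]).as_matrix().round(3))
print(proj(p,[.5534,-.1092,.065]),proj(p,o["position"]))
np.save("w2.npy",d); np.save("w2p.npy",p,allow_pickle=True)
im2,d2=eyes.camera("top"); cv2.imwrite("pics/t2full.png",im2)
im3,d3=eyes.camera("scene"); cv2.imwrite("pics/s2full.png",im3)
c=np.zeros((600,800,3),np.uint8); c[:480,:640]=im
s=proj(eyes.camera_params("scene"),o["position"]).astype(int); print(s)
k=cv2.resize(im3[s[1]-40:s[1]+80,s[0]-70:s[0]+70],None,fx=2.2,fy=2.2)[:264,:308]
c[336:600,492:800]=k
cv2.imwrite("pics/w2.png",c)
```

```text
[ 0.55192962 -0.10908354  0.17356712] [-0.57346946 -0.14319101 -0.61582303] 0.2413090844898606 [-0.32  0.25  0.51  1.73 -0.13  1.2   0.33]
[[-0.108  0.994 -0.003]
 [ 0.994  0.108  0.   ]
 [ 0.001 -0.003 -1.   ]]
[320.02908707 232.91883139] [318.29686552 305.8012469 ]
[306 231]
```

View pics/w2.png

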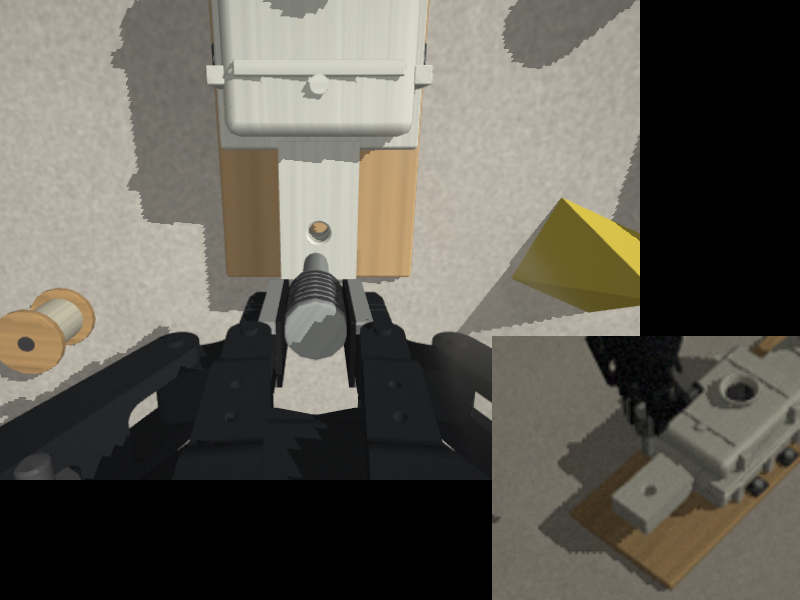

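Wrist view: hole at (318,231), pin held upright with its head top at about (316,331) and shank tip at about (316,256). The pin is held straight and is almost aligned.

Run:
```python
from h import *
p=np.load("w2p.npy",allow_pickle=True).item(); im=cv2.imread("pics/w2.png")
hsv=cv2.cvtColor(im[215:247,300:337],cv2.COLOR_BGR2HSV)
m=((hsv[...,1]>60)|(hsv[...,2]<110)).astype(np.uint8)
n,l,s,c=cv2.connectedComponentsWithStats(m); 
for i in range(1,n):
    if s[i,4]>40: print(s[i],c[i]+[300,215])
o=monitor.get_obs(); t=o["position"]
H=onz(p,(318.5,231),.065); A=onz(p,(316,331),t[2]+.0244); 
print("hole",H,"head",A)
for dz in (-.04,-.047): 
    print(proj(p,[A[0],A[1],t[2]+dz]))
print("ears mid x at row 260, z .065", onz(p,(278.5,220),.065),onz(p,(358.5,220),.065))
print("tool delta",totool([H[0]-A[0],H[1]-A[1],0],o)*1000, t)
```

```text
[  9   7  21  19 269] [319.16728625 230.60223048]
hole [ 0.55227928 -0.10803518  0.065     ] head [ 0.55068963 -0.10515016  0.20024129]
[316.34565941 262.95596022]
[316.36990197 258.19730759]
ears mid x at row 260, z .065 [ 0.52604865 -0.10358399  0.065     ] [ 0.57689103 -0.09803735  0.065     ]
tool delta [-3.03947118e+00  1.26962946e+00  1.50646144e-03] [ 0.5535674  -0.10940353  0.17584129]
```

>>> send_rows([
  [-2,0,20],
  [-2,0,40],
  [-2,0,52],
  [-2,0,52],
  [-2,0,52],
], roll=[0,0,0,0,0])

```text
clock: 6.18
position: [0.5536, -0.1113, 0.1231]
ee_rot: [0.668, 0.744, 0.0, 0.0]
ft_force: [0.1, 0.1, -0.7]
grip_width: 0.24
```

>>> send_rows([
  [0,0,0],
  [0,0,0],
  [0,0,0],
  [0,0,0],
  [0,0,0],
], roll=[0,0,0,0,0])

```text
clock: 6.6
position: [0.5535, -0.1113, 0.1227]
ee_rot: [0.668, 0.744, 0.0, 0.0]
ft_force: [-0.3, -0.4, -0.3]
grip_width: 0.24
```

Run:
```python
from h import *
p=eyes.camera_params("wrist"); o=monitor.get_obs(); im,d=eyes.camera("wrist")
print(o["position"],o["ft_force"],o["grip_width"])
np.save("w3p.npy",p,allow_pickle=True); cv2.imwrite("pics/w3.png",im); np.save("w3.npy",d)
t=o["position"]
print(proj(p,[.5523,-.1080,.065]),proj(p,t))
c=im[180:420,220:420]; cv2.imwrite("pics/w3c.png",cv2.resize(c,None,fx=2.5,fy=2.5))
```

```text
[ 0.55351056 -0.11126826  0.12266507] [-0.26080444 -0.38891854 -0.33975261] 0.2404144391904369
[314.02107574 249.40512254] [315.99166867 302.49286335]
```

View pics/w3c.png

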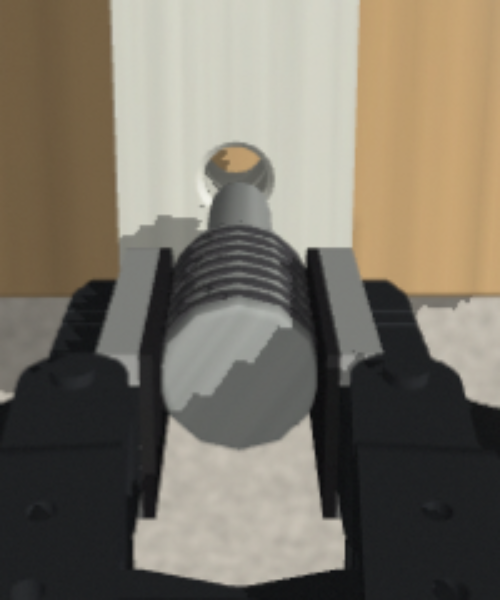

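Crop: head top centre at full-frame (315.8,330.2), hole centre about (315.2,250). The shank points at the hole.

Run:
```python
from h import *
p=np.load("w3p.npy",allow_pickle=True).item(); d=np.load("w3.npy")
o=monitor.get_obs(); t=o["position"]; print(t)
D=atdepth(p,(315.8,330),np.median(d[324:337,310:322])); print("depth head",D)
H=onz(p,(315.2,250.),.065)
for z in (t[2]+.0244,D[2]):
    A=onz(p,(315.8,330.2),z); print(z-t[2],"hole",H,"head",A, "tool",totool([H[0]-A[0],H[1]-A[1],0],o)*1000, "tipc",proj(p,[A[0],A[1],z-.072]))
# ellipse height of head top check, hole depth check
for u,v in ((290,250),(340,250)): print(atdepth(p,(u,v),d[v,u]))
```

```text
[ 0.55345878 -0.111269    0.12256337]
depth head [ 0.55325958 -0.11022043  0.14603375]
0.02439999999999999 hole [ 0.55294929 -0.10825863  0.065     ] head [ 0.55321    -0.10978568  0.14696337] tool [ 1.54625960e+00 -9.44908065e-02  4.53537670e-05] tipc [315.41468199 258.92902992]
0.023470374305871664 hole [ 0.55294929 -0.10825863  0.065     ] head [ 0.5532674  -0.11029263  0.14603375] tool [ 2.05644102e+00 -9.68833307e-02  7.18903099e-05] tipc [315.41665948 259.29480392]
[ 0.53980376 -0.10980013  0.06459213]
[ 0.56599968 -0.10724714  0.06376237]
```

>>> send_rows([
  [1.8,0,0],
  [1.8,0,5],
  [1.8,0,10],
  [1.8,0,15],
  [1.8,0,20],
], roll=[0,0,0,0,0])

```text
clock: 7.07
position: [0.5529, -0.1095, 0.1015]
ee_rot: [0.668, 0.744, -0.0, -0.0]
ft_force: [0.2, 0.4, -1.3]
grip_width: 0.238
```

>>> send_rows([
  [0,0,4],
  [0,0,8],
  [0,0,12],
  [0,0,16],
  [0,0,20],
], roll=[0,0,0,0,0])

```text
clock: 7.48
position: [0.5531, -0.1095, 0.0819]
ee_rot: [0.668, 0.744, 0.0, -0.0]
ft_force: [-0.1, -0.7, -1.2]
grip_width: 0.24
```

>>> send_rows([
  [0,0,2],
  [0,0,4],
  [0,0,6],
  [0,0,8],
  [0,0,8],
], roll=[0,0,0,0,0])

```text
clock: 7.9
position: [0.553, -0.1094, 0.074]
ee_rot: [0.668, 0.744, -0.0, -0.0]
ft_force: [0.2, -0.8, -0.4]
grip_width: 0.238
```

>>> send_rows([
  [0,0,0.5],
  [0,0,1],
  [0,0,1.5],
  [0,0,1.5],
  [0,0,1.5],
], roll=[0,0,0,0,0])

```text
clock: 8.32
position: [0.5532, -0.1094, 0.0728]
ee_rot: [0.668, 0.744, 0.0, -0.0]
ft_force: [-0.5, 0.0, -1.5]
grip_width: 0.239
```

>>> send_rows([
  [0,0,0.5],
  [0,0,1],
  [0,0,1],
  [0,0,1],
  [0,0,1],
], roll=[0,0,0,0,0])

```text
clock: 8.73
position: [0.5533, -0.1095, 0.0726]
ee_rot: [0.668, 0.744, 0.0, -0.0]
ft_force: [-2.9, 0.6, 8.6]
grip_width: 0.238
```

Contact is at TCP z 0.0726, which matches the seated height calculated from the rack grasp. I'll release, lift and go to the crank.

>>> send_rows([
  [0,0,-1],
  [0,0,-1],
  [0,0,-1],
  [0,0,-1],
  [0,0,-1],
], roll=[0,0,0,0,0], jaw=0.8)

```text
clock: 9.15
position: [0.5531, -0.1095, 0.0727]
ee_rot: [0.668, 0.744, -0.0, -0.0]
ft_force: [-0.7, -0.2, 0.2]
grip_width: 0.796
```

>>> send_rows([
  [0,0,-20],
  [0,0,-55],
  [0,0,-95],
  [0,0,-135],
  [0,0,-175],
], roll=[0,0,0,0,0])

```text
clock: 9.57
position: [0.5527, -0.1096, 0.2496]
ee_rot: [0.668, 0.744, -0.0, -0.0]
ft_force: [1.2, -0.1, 0.9]
grip_width: 0.801
```

>>> send_rows([
  [0,0,0],
  [0,0,0],
  [0,0,0],
  [0,0,0],
  [0,0,0],
], roll=[0,0,0,0,0])

```text
clock: 9.98
position: [0.5525, -0.1094, 0.2463]
ee_rot: [0.668, 0.744, -0.001, -0.001]
ft_force: [-0.2, -0.0, 0.9]
grip_width: 0.801
```

Run:
```python
from h import *
p=eyes.camera_params("wrist"); o=monitor.get_obs(); im,d=eyes.camera("wrist"); cv2.imwrite("pics/w4.png",im)
t=o["position"]; print(t,o["grip_width"],o["joint_pos"].round(2))
q=proj(p,[.553,-.1087,.097]).astype(int); print(q)
for dv in (-10,-5,0,5,10): print(atdepth(p,(q[0],q[1]+dv),d[q[1]+dv,q[0]]).round(4))
print(atdepth(p,(q[0]-30,q[1]),d[q[1],q[0]-30]).round(4))
q=proj(p,[.539,.222,.167]); print("handle px",q)
print(totool([.539-t[0],.222-t[1],0],o)*1000)
```

```text
[ 0.5524688  -0.10935841  0.24632645] 0.8011821675853308 [-0.34  0.2   0.52  1.63 -0.1   1.34  0.31]
[316 216]
[ 0.5516 -0.1011  0.0962]
[ 0.552  -0.1049  0.0958]
[ 0.5524 -0.1089  0.0954]
[ 0.5528 -0.1127  0.0953]
[ 0.5532 -0.1164  0.0961]
[ 0.5256 -0.1306  0.0116]
handle px [ 385.39777062 -739.75275651]
[3.30879451e+02 2.23291615e+01 4.55849215e-02]
```

The pin head top reads z≈0.0955 against 0.097 nominal. The ear itself also reads about 1 mm low, so the pin is home. On to the crank.

>>> send_rows([
  [30,2,0],
  [66,4,0],
  [102,6,0],
  [138,9,0],
  [170,11,0],
], roll=[0,0,0,0,0])

```text
clock: 10.45
position: [0.5451, 0.063, 0.2471]
ee_rot: [0.668, 0.745, -0.0, -0.0]
ft_force: [-0.8, 0.5, 0.1]
grip_width: 0.797
```

>>> send_rows([
  [40,3,0],
  [80,6,0],
  [120,9,0],
  [155,11,0],
  [161,11,0],
], roll=[0.095,0.19,0.285,0.38,0.475])

```text
clock: 10.87
position: [0.537, 0.2297, 0.2463]
ee_rot: [0.823, 0.568, -0.001, -0.001]
ft_force: [-0.1, 0.8, -0.9]
grip_width: 0.8
```

>>> send_rows([
  [0,0,0],
  [0,0,0],
  [0,0,0],
  [0,0,0],
  [0,0,0],
], roll=[0,0,0,0,0])

```text
clock: 11.28
position: [0.5397, 0.2204, 0.2479]
ee_rot: [0.825, 0.566, 0.0, 0.0]
ft_force: [-0.9, -0.6, -0.7]
grip_width: 0.798
```

Run:
```python
from h import *
p=eyes.camera_params("wrist"); o=monitor.get_obs(); im,d=eyes.camera("wrist"); cv2.imwrite("pics/w5.png",im); np.save("w5.npy",d); np.save("w5p.npy",p,allow_pickle=True)
t=o["position"]; print(t,o["grip_width"],o["joint_pos"].round(2))
print("handle",proj(p,[.539,.222,.167]),"hub",proj(p,[.522,.1758,.117]),"tcp",proj(p,t))
```

```text
[0.5397414  0.22036861 0.24793056] 0.7978116687900635 [-0.75  0.23  0.34  1.57 -0.08  1.35 -0.77]
handle [313.35132158 240.85884963] hub [314.73237676 286.26910308] tcp [315.93102301 302.3338842 ]
```

View pics/w5.png

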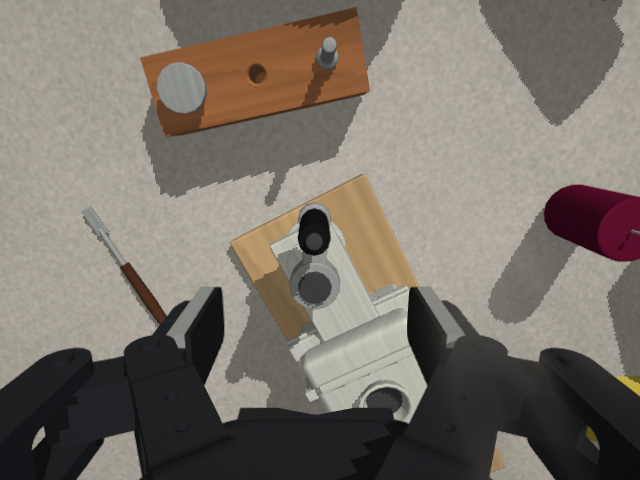

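Handle top at (314.5,241), hub centre (315,288). The crank is aligned with the tool's x axis.

Run:
```python
from h import *
p=np.load("w5p.npy",allow_pickle=True).item(); d=np.load("w5.npy"); im=cv2.imread("pics/w5.png")
print("depth handle",atdepth(p,(314,241),d[241,314]),"arm",atdepth(p,(315,262),d[262,315]),"hub rim",atdepth(p,(295,285),d[285,295]),"inhub",atdepth(p,(315,288),d[288,315]))
Hd=onz(p,(314.5,241),.167); B=onz(p,(315.3,287.5),.117); print(Hd,B,np.linalg.norm((Hd-B)[:2]),np.degrees(np.arctan2(*(Hd-B)[[1,0]])))
H0=np.array([.5530,-.1087]); v=B[:2]-H0; print(np.linalg.norm(v),np.degrees(np.arctan2(-v[0],v[1])))
o=monitor.get_obs(); t=o["position"]; print(t,totool([Hd[0]-t[0],Hd[1]-t[1],.128-t[2]],o)*1000)
print(Ro.from_quat(o["ee_rot"]).as_matrix().round(3))
```

```text
depth handle [0.53939569 0.22197308 0.16769989] arm [0.52836921 0.19173889 0.11220661] hub rim [0.50842278 0.18117588 0.11486215] inhub [0.52188142 0.17494869 0.11825552]
[0.53959253 0.2216794  0.167     ] [0.52203921 0.17474306 0.117     ] 0.050111264201238334 69.49514630065214
0.2851289872889246 6.233764505220898
[0.53966952 0.22070968 0.24796848] [  0.84840562  -0.44336252 119.96860573]
[[ 0.36   0.933  0.   ]
 [ 0.933 -0.36   0.   ]
 [ 0.     0.    -1.   ]]
```

>>> send_rows([
  [1,-0.5,25],
  [1,-0.5,60],
  [1,-0.5,95],
  [1,-0.5,115],
  [1,-0.5,120],
], roll=[0,0,0,0,0])

```text
clock: 11.75
position: [0.5373, 0.2216, 0.124]
ee_rot: [0.824, 0.566, -0.003, -0.0]
ft_force: [0.0, -0.9, -0.5]
grip_width: 0.799
```

>>> send_rows([
  [0,0,0],
  [0,0,0],
  [0,0,0],
  [0,0,0],
  [0,0,0],
], roll=[0,0,0,0,0], jaw=0.29, newtons=20)

```text
clock: 12.17
position: [0.5399, 0.2234, 0.1291]
ee_rot: [0.824, 0.566, 0.001, -0.0]
ft_force: [-0.3, -0.7, 0.5]
grip_width: 0.292
```

```bash
cat > chk.py <<'E'
from h import *
import sys
B=np.array([.5220,.1748])
p=eyes.camera_params("wrist"); o=monitor.get_obs(); im,d=eyes.camera("wrist"); cv2.imwrite("pics/c_%.1f.png"%o["clock"],im)
t=o["position"]; M=Ro.from_quat(o["ee_rot"]).as_matrix()
q=proj(p,[t[0],t[1],t[2]+.035]).round().astype(int)
w=d[q[1]-4:q[1]+5,q[0]-4:q[0]+5]
A=atdepth(p,q,np.median(w)); r=t[:2]-B
# dark handle-top centroid
P=np.array([atdepth(p,(u,v),d[v,u]) for v in range(q[1]-40,q[1]+60,2) for u in range(q[0]-40,q[0]+41,2)])
k=P[(np.abs(P[:,2]-A[2])<.0025)&(np.hypot(*(P[:,:2]-A[:2]).T)<.016)]
c=(k.min(0)+k.max(0))/2; h=k.mean(0)[:2]-B
print("clk %.2f tcp"%o["clock"],t.round(4),"grip %.3f"%o["grip_width"],"F",o["ft_force"].round(1),"j7 %.2f"%o["joint_pos"][6])
print("top z %.4f"%A[2],"handle ang %.1f r %.1f"%(np.degrees(np.arctan2(h[1],h[0]))%360,1e3*np.hypot(*h)),"tcp ang %.1f r %.1f toolx %.1f"%(np.degrees(np.arctan2(r[1],r[0]))%360,1e3*np.hypot(*r),np.degrees(np.arctan2(M[1,0],M[0,0]))%360), "px",q,len(k))
E
python3 chk.py
```

```text
clk 12.17 tcp [0.5399 0.2234 0.1291] grip 0.292 F [-0.3 -0.7  0.5] j7 -0.75
top z 0.1684 handle ang 70.0 r 50.7 tcp ang 69.8 r 51.7 toolx 69.0 px [316 352] 234
```

>>> send_rows([
  [-0.9,-6,0],
  [-2.1,-11.9,0],
  [-4,-17.6,0],
  [-6.5,-23.1,0],
  [-9.5,-28.2,0],
], roll=[-0.12,-0.24,-0.36,-0.48,-0.6])

```text
clock: 12.63
position: [0.5101, 0.2247, 0.1288]
ee_rot: [0.618, 0.786, 0.001, 0.001]
ft_force: [2.8, -0.3, 1.1]
grip_width: 0.29
```

```bash
python3 chk.py
```

```text
clk 12.63 tcp [0.5101 0.2247 0.1288] grip 0.290 F [ 2.8 -0.3  1.1] j7 -0.20
top z 0.1688 handle ang 101.1 r 51.1 tcp ang 103.4 r 51.3 toolx 103.7 px [317 353] 236
```

>>> send_rows([
  [0,-1.5,0],
  [-0.1,-3,0],
  [-0.2,-4.5,0],
  [-0.4,-6,0],
  [-0.6,-7.5,0],
], roll=[-0.03,-0.06,-0.09,-0.12,-0.15])

```text
clock: 13.1
position: [0.5031, 0.2223, 0.1285]
ee_rot: [0.56, 0.828, 0.001, 0.0]
ft_force: [2.2, 1.1, 0.6]
grip_width: 0.288
```

```bash
python3 chk.py
```

```text
clk 13.10 tcp [0.5031 0.2223 0.1285] grip 0.288 F [2.2 1.1 0.6] j7 -0.07
top z 0.1689 handle ang 109.4 r 51.3 tcp ang 111.7 r 51.2 toolx 111.9 px [317 353] 240
```

>>> send_rows([
  [0,-1.5,0],
  [-0.1,-3,0],
  [-0.2,-4.5,0],
  [-0.4,-6,0],
  [-0.6,-7.5,0],
], roll=[-0.03,-0.06,-0.09,-0.12,-0.15])

```text
clock: 13.57
position: [0.4963, 0.219, 0.1285]
ee_rot: [0.497, 0.868, 0.001, 0.0]
ft_force: [1.2, 1.1, 2.1]
grip_width: 0.286
```

```bash
python3 chk.py
```

```text
clk 13.57 tcp [0.4963 0.219  0.1285] grip 0.286 F [1.2 1.1 2.1] j7 0.07
top z 0.1689 handle ang 118.0 r 51.5 tcp ang 120.2 r 51.1 toolx 120.4 px [317 353] 263
```

>>> send_rows([
  [0,-1.5,0],
  [-0.1,-3,0],
  [-0.2,-4.5,0],
  [-0.4,-6,0],
  [-0.6,-7.5,0],
], roll=[-0.03,-0.06,-0.09,-0.12,-0.15])

```text
clock: 14.03
position: [0.49, 0.2147, 0.1284]
ee_rot: [0.43, 0.903, 0.001, 0.0]
ft_force: [1.6, 0.4, 1.6]
grip_width: 0.288
```

```bash
python3 chk.py
```

```text
clk 14.03 tcp [0.49   0.2147 0.1284] grip 0.288 F [1.6 0.4 1.6] j7 0.22
top z 0.1690 handle ang 126.4 r 51.7 tcp ang 128.7 r 51.1 toolx 129.0 px [316 353] 259
```

>>> send_rows([
  [0,-1.5,0],
  [-0.1,-3,0],
  [-0.2,-4.5,0],
  [-0.4,-6,0],
  [-0.6,-7.5,0],
], roll=[-0.03,-0.06,-0.09,-0.12,-0.15])

```text
clock: 14.5
position: [0.4844, 0.2095, 0.1282]
ee_rot: [0.361, 0.932, 0.001, 0.0]
ft_force: [1.1, 2.1, 1.7]
grip_width: 0.289
```

```bash
python3 chk.py
```

```text
clk 14.50 tcp [0.4844 0.2095 0.1282] grip 0.289 F [1.1 2.1 1.7] j7 0.37
top z 0.1690 handle ang 134.8 r 51.7 tcp ang 137.2 r 51.2 toolx 137.6 px [316 353] 262
```

>>> send_rows([
  [0,-1.5,0],
  [-0.1,-3,0],
  [-0.2,-4.5,0],
  [-0.4,-6,0],
  [-0.6,-7.5,0],
], roll=[-0.03,-0.06,-0.09,-0.12,-0.15])

```text
clock: 14.97
position: [0.4797, 0.2036, 0.1282]
ee_rot: [0.291, 0.957, 0.0, 0.0]
ft_force: [0.4, 1.9, 0.7]
grip_width: 0.287
```

```bash
python3 chk.py
```

```text
clk 14.97 tcp [0.4797 0.2036 0.1282] grip 0.287 F [0.4 1.9 0.7] j7 0.52
top z 0.1691 handle ang 143.6 r 51.8 tcp ang 145.7 r 51.2 toolx 146.2 px [316 353] 295
```

>>> send_rows([
  [0,-1.5,0],
  [-0.1,-3,0],
  [-0.2,-4.5,0],
  [-0.4,-6,0],
  [-0.6,-7.5,0],
], roll=[-0.03,-0.06,-0.09,-0.12,-0.15])

```text
clock: 15.43
position: [0.4759, 0.197, 0.1281]
ee_rot: [0.218, 0.976, 0.0, 0.0]
ft_force: [1.0, 0.9, 1.6]
grip_width: 0.29
```

```bash
python3 chk.py
```

```text
clk 15.43 tcp [0.4759 0.197  0.1281] grip 0.290 F [1.  0.9 1.6] j7 0.67
top z 0.1690 handle ang 151.8 r 51.9 tcp ang 154.3 r 51.1 toolx 154.8 px [316 353] 331
```

>>> send_rows([
  [0,-1.5,0],
  [-0.1,-3,0],
  [-0.2,-4.5,0],
  [-0.4,-6,0],
  [-0.6,-7.5,0],
], roll=[-0.03,-0.06,-0.09,-0.12,-0.15])

```text
clock: 15.9
position: [0.4732, 0.1899, 0.128]
ee_rot: [0.144, 0.99, 0.0, 0.0]
ft_force: [0.5, 2.2, 1.0]
grip_width: 0.287
```

```bash
python3 chk.py
```

```text
clk 15.90 tcp [0.4732 0.1899 0.128 ] grip 0.287 F [0.5 2.2 1. ] j7 0.83
top z 0.1689 handle ang 160.3 r 51.6 tcp ang 162.8 r 51.1 toolx 163.4 px [316 353] 381
```

>>> send_rows([
  [0,-1.5,0],
  [-0.1,-3,0],
  [-0.2,-4.5,0],
  [-0.4,-6,0],
  [-0.6,-7.5,0],
], roll=[-0.03,-0.06,-0.09,-0.12,-0.15])

```text
clock: 16.37
position: [0.4716, 0.1825, 0.1279]
ee_rot: [0.07, 0.998, 0.0, -0.0]
ft_force: [-0.1, 2.1, 0.7]
grip_width: 0.292
```

```bash
python3 chk.py
```

```text
clk 16.37 tcp [0.4716 0.1825 0.1279] grip 0.292 F [-0.1  2.1  0.7] j7 0.99
top z 0.1691 handle ang 168.7 r 51.9 tcp ang 171.3 r 51.0 toolx 172.0 px [316 353] 384
```

>>> send_rows([
  [0,-1.5,0],
  [-0.1,-3,0],
  [-0.2,-4.5,0],
  [-0.4,-6,0],
  [-0.6,-7.5,0],
], roll=[-0.03,-0.06,-0.09,-0.12,-0.15])

```text
clock: 16.83
position: [0.4711, 0.175, 0.1279]
ee_rot: [-0.005, 1.0, 0.0, -0.0]
ft_force: [-0.2, 1.6, 1.6]
grip_width: 0.291
```

```bash
python3 chk.py
```

```text
clk 16.83 tcp [0.4711 0.175  0.1279] grip 0.291 F [-0.2  1.6  1.6] j7 1.15
top z 0.1697 handle ang 177.1 r 51.8 tcp ang 179.7 r 50.9 toolx 180.6 px [316 354] 281
```

>>> send_rows([
  [0,-1.5,0],
  [-0.1,-3,0],
  [-0.2,-4.5,0],
  [-0.4,-6,0],
  [-0.6,-7.5,0],
], roll=[-0.03,-0.06,-0.09,-0.12,-0.15])

```text
clock: 17.3
position: [0.4717, 0.1675, 0.1278]
ee_rot: [-0.08, 0.997, 0.0, -0.0]
ft_force: [-0.3, 1.9, 0.6]
grip_width: 0.284
```

```bash
python3 chk.py
```

```text
clk 17.30 tcp [0.4717 0.1675 0.1278] grip 0.284 F [-0.3  1.9  0.6] j7 1.31
top z 0.1691 handle ang 185.5 r 52.0 tcp ang 188.3 r 50.8 toolx 189.2 px [316 353] 404
```

>>> send_rows([
  [0,-1.5,0],
  [-0.1,-3,0],
  [-0.2,-4.5,0],
  [-0.4,-6,0],
  [-0.6,-7.5,0],
], roll=[-0.03,-0.06,-0.09,-0.12,-0.15])

```text
clock: 17.77
position: [0.4734, 0.1599, 0.1276]
ee_rot: [-0.154, 0.988, -0.0, -0.0]
ft_force: [-0.8, 1.9, 1.4]
grip_width: 0.292
```

```bash
python3 chk.py
```

```text
clk 17.77 tcp [0.4734 0.1599 0.1276] grip 0.292 F [-0.8  1.9  1.4] j7 1.48
top z 0.1688 handle ang 194.2 r 52.1 tcp ang 197.0 r 50.8 toolx 197.8 px [315 353] 475
```

Run:
```python
import cv2,numpy as np
a=cv2.imread("pics/c_12.2.png")[190:470,200:430]; b=cv2.imread("pics/c_17.8.png")[190:470,200:430]
cv2.imwrite("pics/cmp.png",cv2.resize(np.hstack([a,b]),None,fx=1.7,fy=1.7))
```

```text
(no output)
```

View pics/cmp.png

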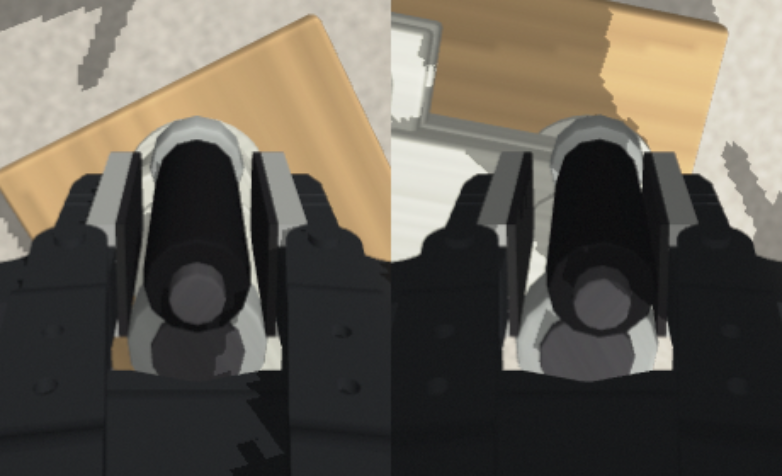

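The comparison shows the handle caged with clearance on one side, resting against the pushing pad. It sits at the same height, so it hasn't dropped yet.

>>> send_rows([
  [0,-1.5,0],
  [-0.1,-3,0],
  [-0.2,-4.5,0],
  [-0.4,-6,0],
  [-0.6,-7.5,0],
], roll=[-0.03,-0.06,-0.09,-0.12,-0.15])

```text
clock: 18.23
position: [0.4762, 0.1527, 0.1275]
ee_rot: [-0.228, 0.974, -0.0, -0.0]
ft_force: [0.8, -0.8, -0.7]
grip_width: 0.291
```

```bash
python3 chk.py
```

```text
clk 18.23 tcp [0.4762 0.1527 0.1275] grip 0.291 F [ 0.8 -0.8 -0.7] j7 1.64
top z 0.1684 handle ang 203.1 r 51.9 tcp ang 205.7 r 50.9 toolx 206.3 px [315 353] 331
```

```bash
python3 chk.py
```

```text
clk 18.28 tcp [0.4764 0.1523 0.1275] grip 0.293 F [-0.   0.3 -0.1] j7 1.64
top z 0.1672 handle ang 203.9 r 51.6 tcp ang 206.2 r 50.8 toolx 206.5 px [315 353] 224
```

>>> send_rows([
  [0,0.5,0],
  [0,1,0],
  [0,1,0],
  [0,1,0],
  [0,1,0],
], roll=[0,0,0,0,0], jaw=0.33)

```text
clock: 18.75
position: [0.476, 0.1539, 0.1278]
ee_rot: [-0.229, 0.973, 0.0, 0.0]
ft_force: [-0.7, 0.6, 0.6]
grip_width: 0.333
```

```bash
python3 chk.py
```

```text
clk 18.75 tcp [0.476  0.1539 0.1278] grip 0.333 F [-0.7  0.6  0.6] j7 1.64
top z 0.1651 handle ang 203.8 r 51.5 tcp ang 204.5 r 50.5 toolx 206.4 px [315 353] 213
```

>>> send_rows([
  [0,0,0],
  [0,0,0],
  [0,0,0],
  [0,0,0],
  [0,0,0],
], roll=[0,0,0,0,0])

```text
clock: 19.22
position: [0.476, 0.1538, 0.1278]
ee_rot: [-0.229, 0.973, 0.0, 0.0]
ft_force: [-0.5, -0.6, -0.1]
grip_width: 0.329
```

```bash
python3 chk.py
python3 - <<'E'
import cv2,numpy as np
a=cv2.imread("pics/c_17.8.png")[190:470,200:430]; b=cv2.imread("pics/c_19.2.png")[190:470,200:430]
cv2.imwrite("pics/cmp2.png",cv2.resize(np.hstack([a,b]),None,fx=1.7,fy=1.7))
E
```

```text
clk 19.22 tcp [0.476  0.1538 0.1278] grip 0.329 F [-0.5 -0.6 -0.1] j7 1.64
top z 0.1650 handle ang 203.9 r 51.5 tcp ang 204.6 r 50.5 toolx 206.5 px [315 353] 217
```

View pics/cmp2.png

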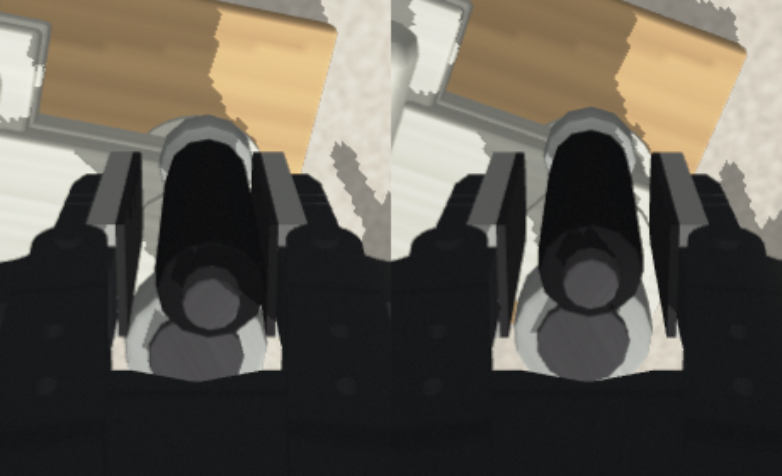

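Run:
```python
from h import *
p=eyes.camera_params("wrist"); im,d=eyes.camera("wrist")
for v in range(340,372,4): print(v,[round(float(atdepth(p,(u,v),d[v,u])[2])*1e3,1) for u in (311,314,317,320,323)])
```

```text
340 [163.0, 163.8, 163.2, 162.8, 163.3]
344 [165.7, 165.5, 164.6, 165.1, 163.6]
348 [164.6, 165.2, 164.7, 163.5, 164.3]
352 [166.3, 166.0, 164.8, 166.0, 165.5]
356 [164.9, 164.8, 165.6, 164.9, 165.1]
360 [165.4, 165.1, 165.1, 164.9, 164.5]
364 [164.8, 164.4, 164.3, 164.0, 164.9]
368 [164.7, 165.2, 165.2, 164.6, 164.9]
```

Dropped. The handle assembly sits about 6 mm lower on the right (spindle disc shifted about 11 px), and the pushing force vanished at about 203°. Next I'll lower 5 mm and grip, then go one turn forward following the helix.

>>> send_rows([
  [0,0.5,2],
  [0,0.5,5],
  [0,0.5,5],
  [0,0.5,5],
  [0,0.5,5],
], roll=[0,0,0,0,0])

```text
clock: 19.73
position: [0.4758, 0.1543, 0.1227]
ee_rot: [-0.229, 0.973, 0.0, -0.0]
ft_force: [-1.3, 0.2, 0.5]
grip_width: 0.332
```

>>> send_rows([
  [0,0,0],
  [0,0,0],
  [0,0,0],
  [0,0,0],
  [0,0,0],
], roll=[0,0,0,0,0], jaw=0, newtons=20)

```text
clock: 20.15
position: [0.4759, 0.1543, 0.1229]
ee_rot: [-0.229, 0.973, 0.0, 0.0]
ft_force: [0.7, -0.1, 1.3]
grip_width: 0.23
```

```bash
python3 chk.py
python3 - <<'E'
import numpy as np
a=.042
for k in range(6):
    p0=k*np.pi/3+a
    print([[round(float(x),1) for x in (50*(np.cos(p0+j*np.pi/15)-np.cos(p0)),50*(np.sin(p0+j*np.pi/15)-np.sin(p0)),.2*j)] for j in range(1,6)])
E
```

```text
clk 20.15 tcp [0.4759 0.1543 0.1229] grip 0.230 F [ 0.7 -0.1  1.3] j7 1.64
top z 0.1646 handle ang 204.1 r 51.5 tcp ang 204.0 r 50.5 toolx 206.5 px [315 353] 300
[[-1.5, 10.3, 0.2], [-5.2, 20.1, 0.4], [-10.8, 29.0, 0.6], [-18.1, 36.4, 0.8], [-26.8, 42.2, 1.0]]
[[-9.7, 3.8, 0.2], [-20.0, 5.6, 0.4], [-30.5, 5.2, 0.6], [-40.6, 2.5, 0.8], [-50.0, -2.1, 1.0]]
[[-8.2, -6.5, 0.2], [-14.9, -14.5, 0.4], [-19.7, -23.8, 0.6], [-22.5, -33.9, 0.8], [-23.2, -44.3, 1.0]]
[[1.5, -10.3, 0.2], [5.2, -20.1, 0.4], [10.8, -29.0, 0.6], [18.1, -36.4, 0.8], [26.8, -42.2, 1.0]]
[[9.7, -3.8, 0.2], [20.0, -5.6, 0.4], [30.5, -5.2, 0.6], [40.6, -2.5, 0.8], [50.0, 2.1, 1.0]]
[[8.2, 6.5, 0.2], [14.9, 14.5, 0.4], [19.7, 23.8, 0.6], [22.5, 33.9, 0.8], [23.2, 44.3, 1.0]]
```

>>> send_rows([
  [-1.5,10.3,0.2],
  [-5.2,20.1,0.4],
  [-10.8,29,0.6],
  [-18.1,36.4,0.8],
  [-26.8,42.2,1],
], roll=[0,0,0,0,0])

```text
clock: 20.62
position: [0.4814, 0.2052, 0.1218]
ee_rot: [-0.229, 0.973, -0.0, 0.0]
ft_force: [4.7, -5.0, -0.4]
grip_width: 0.226
```

```bash
python3 chk.py
```

```text
clk 20.62 tcp [0.4814 0.2052 0.1218] grip 0.226 F [ 4.7 -5.  -0.4] j7 1.55
top z 0.1636 handle ang 144.3 r 51.0 tcp ang 143.2 r 50.8 toolx 206.5 px [315 353] 300
```

>>> send_rows([
  [-9.7,3.8,0.2],
  [-20,5.6,0.4],
  [-30.5,5.2,0.6],
  [-40.6,2.5,0.8],
  [-50,-2.1,1],
], roll=[0,0,0,0,0])

```text
clock: 21.08
position: [0.5273, 0.2248, 0.1207]
ee_rot: [-0.229, 0.973, -0.0, -0.001]
ft_force: [-4.6, -6.7, 6.3]
grip_width: 0.226
```

>>> send_rows([
  [-8.2,-6.5,0.2],
  [-14.9,-14.5,0.4],
  [-19.7,-23.8,0.6],
  [-22.5,-33.9,0.8],
  [-23.2,-44.3,1],
], roll=[0,0,0,0,0])

```text
clock: 21.5
position: [0.5669, 0.1962, 0.1196]
ee_rot: [-0.23, 0.973, 0.001, -0.001]
ft_force: [-10.8, -0.7, 6.7]
grip_width: 0.231
```

```bash
python3 chk.py
```

```text
clk 21.50 tcp [0.5669 0.1962 0.1196] grip 0.231 F [-10.8  -0.7   6.7] j7 1.65
top z 0.1618 handle ang 25.5 r 48.5 tcp ang 25.5 r 49.7 toolx 206.5 px [315 353] 292
```

>>> send_rows([
  [1.5,-10.3,0.2],
  [5.2,-20.1,0.4],
  [10.8,-29,0.6],
  [18.1,-36.4,0.8],
  [26.8,-42.2,1],
], roll=[0,0,0,0,0])

```text
clock: 21.97
position: [0.5621, 0.1454, 0.1188]
ee_rot: [-0.229, 0.973, 0.0, 0.0]
ft_force: [-4.1, 5.0, 3.4]
grip_width: 0.227
```

>>> send_rows([
  [9.7,-3.8,0.2],
  [20,-5.6,0.4],
  [30.5,-5.2,0.6],
  [40.6,-2.5,0.8],
  [50,2.1,1],
], roll=[0,0,0,0,0])

```text
clock: 22.38
position: [0.5158, 0.125, 0.1179]
ee_rot: [-0.229, 0.973, 0.0, 0.001]
ft_force: [1.8, 8.2, -1.8]
grip_width: 0.229
```

```bash
python3 chk.py
```

```text
clk 22.38 tcp [0.5158 0.125  0.1179] grip 0.229 F [ 1.8  8.2 -1.8] j7 1.73
top z 0.1598 handle ang 262.0 r 50.6 tcp ang 263.0 r 50.2 toolx 206.5 px [315 354] 293
```

>>> send_rows([
  [8.2,6.5,0.2],
  [14.9,14.5,0.4],
  [19.7,23.8,0.6],
  [22.5,33.9,0.8],
  [23.2,44.3,1],
], roll=[0,0,0,0,0])

```text
clock: 22.85
position: [0.4759, 0.1537, 0.1169]
ee_rot: [-0.229, 0.974, -0.0, 0.001]
ft_force: [8.0, 2.7, -2.2]
grip_width: 0.226
```

>>> send_rows([
  [0,0,0],
  [0,0,0],
  [0,0,0],
  [0,0,0],
  [0,0,0],
], roll=[0,0,0,0,0])

```text
clock: 23.27
position: [0.476, 0.1539, 0.1169]
ee_rot: [-0.229, 0.973, -0.0, 0.0]
ft_force: [2.0, 2.0, 1.1]
grip_width: 0.228
```

```bash
python3 chk.py
python3 - <<'E'
from h import *
c=np.zeros((480,800,3),np.uint8)
im,d=eyes.camera("top"); im2,_=eyes.camera("scene"); cv2.imwrite("pics/tf.png",im)
c[:300,:]=cv2.resize(im[120:300,100:580],(800,300)); c[300:,:320]=cv2.resize(im2[130:310,200:520],(320,180)); w=cv2.imread("pics/"+sorted(__import__("glob").glob("pics/c_2*.png"))[-1].split("/")[1]); c[300:,400:640]=cv2.resize(w,(240,180))
cv2.imwrite("pics/fin.png",c)
E
```

```text
clk 23.27 tcp [0.476  0.1539 0.1169] grip 0.228 F [2.  2.  1.1] j7 1.64
top z 0.1587 handle ang 204.3 r 51.4 tcp ang 204.5 r 50.6 toolx 206.4 px [315 353] 299
```

View pics/fin.png

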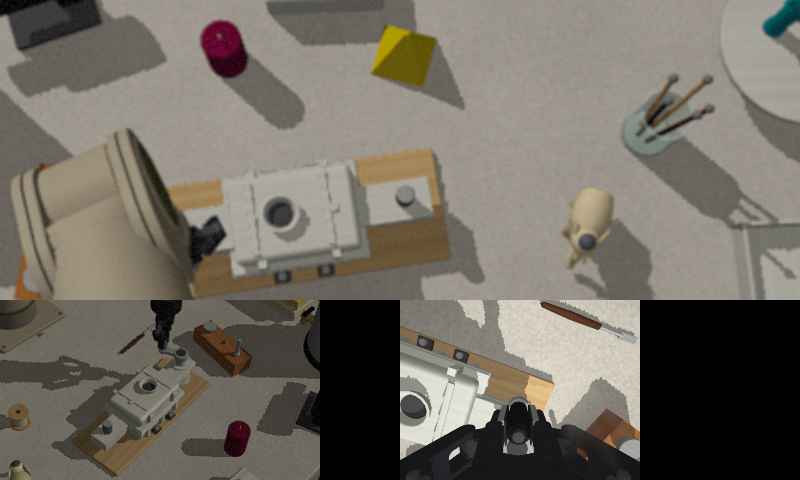

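The final view shows the pin seated in its hole at (405,195) and the handle gripped at 204°, with the bystanders undisturbed. The top fell 6 mm over the turn. Handing in.

```bash
python3 -c "
from h import *
print(manip.hand_in())"
```

```text
the job is handed in; nothing more can be done
None
```

The job is done and handed in, at about 23 s on the robot's clock; no verdict was reported.

- **Pin:** I took the ribbed pin from the middle rack hole and pushed it through both ears until the shoulder touched (about 9 N). I then let go. Its head top read 0.0955 m against 0.097 m nominal, but the ear also reads about 1 mm low, so I take it as fully home.
- **Finding the drop:** I turned the crank backward with the handle loosely caged, so the bolt was free to fall. It dropped after about 134° of turn. The push force vanished and the handle went from about 0.169 m to 0.163 m, roughly 6 mm.
- **Forward turn:** I gripped the black handle at 20 N and turned one full turn forward, from 204.1° round to 204.3°. The handle top came down 5.9 mm, which matches the 6 mm pitch. The arm finished holding the handle with about 3 N of residual force.

**Checks that disagreed:**
- The wrist depth showed less climb than expected while turning backward: about 0.7 mm against 2 mm.
- Right after the drop, the same reading showed only about 4 mm, because it was hitting the spindle top rather than the sleeve. I judged the drop from the pictures and the spindle height instead.
- Side forces reached about 11 N during the forward turn, from roughly 1 mm of centring error.

The final pictures show the bystanders in view where they were. The arm hid part of the rack from above, and I checked nothing beyond those pictures.

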